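Seat a heating block on its warmer and hold a surface probe on the marked spot

TASK

Lift the loose aluminium heating block by its black handle and lower it gently over the warmer's two locating pins, round hole on the thick pin and slot on the thin one, until it lies flush; then let go of it. Next draw the spring-tipped temperature probe out of its blue holder and press its copper tip on the block's red-ringed spot, upright and lightly, with the tip pushed in about half of its travel. Finish while still holding the probe there with the hand clear of the block, and leave the other things on the bench undisturbed.

Things in the scene. Friction and masses are not known exactly. Their poses are not given: they have to be found in the camera images.
- block_warmer: Fixed white bench warmer, 192 (x) x 118 mm, sloped panel with display at its -x end. Origin: centre of its underside, z up. On top, 56 mm up, an aluminium heated plate 134x98 mm, its centre 20 mm along the warmer's +x from the origin, with two upright locating pins.
- warmer_seat (a point): Centre of the heated plate's surface, warmer's axes; the seated block's origin and axes coincide with it. Two steel pins stand on the plate, 53 mm from here along +x (rear pin, 10 mm thick) and along -x (front pin, 7 mm thick). Both are 28 mm tall; the top 8 mm taper to 3.6 mm.
- heating_block: Loose aluminium block 130 (x) x 90 (y) x 16 mm with blind tube wells, about 0.45 kg, flat on the bench at the start. Origin: centre of its underside, z up. Through holes on its x axis: round, 12 mm, 53 mm along +x (for the 10 mm pin); slot, 13 mm in x and 9 mm in y, 53 mm along -x (for the 7 mm pin).
- block_handle (a point): Centre of the block's black handle bar, 42 mm above the block's underside; block axes. The bar is 12 mm wide (x), 64 mm long (y), 12 mm high, on two 9 mm posts 24 mm either side of its middle; 20 mm free below it. Grip it across x.
- red_spot (a point): The measuring spot on the block's top face: centre of the red ring (17 mm outside, 11 mm inside), 29 mm along the block's -x from its centre, 16 mm above its underside; block axes.
- probe_holder: Fixed holder: dark round foot 72 mm across, 10 mm high, and a blue square column 36x36 mm up to 75 mm with a 14 mm hole down the middle to the foot. The probe's handle rests on the column's top, its tip 15 mm above the bench. Origin at the centre of its underside.
- probe: Cordless surface thermometer, 0.1 kg, upright in the holder, tip down. Origin: face of the unpressed tip; z up along the probe. White handle 60 to 160 mm above the origin, 24 (x) x 20 mm (y), display on its -x side; steel sleeve 11 mm thick at 14 to 60 mm; sprung tip below. Grip it across y, about 125 mm up.
- tip_face (a point): Centre of the contact face of the copper tip (8 mm across); it moves with the tip.
- probe_tip (a joint): How far the sprung tip is pushed into the sleeve: 0 unpressed to 0.010 m at its stop. The spring pushes back with 0.9 N at first, rising by 0.3 N a mm (2.4 N half way, 3.9 N at the stop). A black line on the tip's rod meets the sleeve when it is half in.
- pipette_stand: Fixed obstacle: tall grey stand with a blue cross bar and three pipettes, 115 (x) x 265 (y) mm, up to 0.31 m high, between the robot and the wall. Origin: centre of its underside, z up.
- bottle: Square translucent bottle with blue screw cap, 61x61x138 mm; bystander. Origin at the centre of its underside.
- petri_dish: Lidded petri dish, 91 mm across, 16 mm high; bystander. Origin at the centre of its underside.
- beaker: Small glass beaker, 54 mm across, 70 mm high; bystander. Origin at the centre of its underside.
There are look-alikes about, which are no part of the job. There is more than one size of the probe; the one meant has the size given above.

How it is judged:
By the outcome, as a careful person would: the job done as asked, in the order asked, and still so for the second after the job is handed in, while the arm keeps its last pose, push and grip.
It also fails if it takes over 69 s, if anything falls off the work surface, if the arm or the gripper's body presses on something with over 40 N, if the wrist force passes 120 N, or if a joint passes its speed limit or range.

ROBOT

A 6-joint arm with a two-finger parallel gripper is mounted at the origin on the work surface; the furniture and walls round the work are solid. World frame = base frame: x ahead of the robot, y to its left, z up, the work surface at z = 0. Lengths are in m, angles in rad, forces in N, time in s.
With the tool pointing down it reaches from about 0.35 to 0.775 m from the base axis. Payload 5.5 kg.
Tool frame: the origin (TCP) lies between the finger pads; the fingertips stand 22 mm ahead of it and the grasp point (between the pads) lies 3 mm ahead of it; z points along the fingers, y is the line along which they close (so a half turn about z gives the same grasp; the last joint's range is limited). The gripper opens to 85 mm and grips with 20 to 120 N. Pads are 22 mm wide; open, the fingers measure 114 mm over their backs; the gripper's body (76 mm by 85 mm) begins 54 mm behind the grasp point. The pads swing forward as they close: fully open they stand 13 mm farther back than shut.
Start: joints at [1.087, 0.313, 0.046, 1.304, 0, 1.431], TCP at [0.194, 0.541, 0.253] pointing down, gripper open.
Joint ranges: [-2.76, 2.76], [-0.86, 1.69], [-1.03, 1.26], [-2.2, 2.34], [-1.47, 1.5], [-3.14, 3.14]. Speed limits (rad/s): [2.57, 2.57, 3.14, 3.14, 3.14, 3.14].

INTERFACE

Orientations are given as a unit quaternion [w, x, y, z].
In Python, from cell import env gives the robot as it stands. The module is installed in compiled form; this text tells all that it offers. Calls block until the motion is done:
- env.movep(position, orientation): joint-space move of the TCP to a pose.
- env.line_to(position, rate=0.15, attitude=None, until_force=None): straight line of the TCP; attitude=None keeps the orientation; rate is the mean speed in m/s. With until_force (N) it stops when the force on the tool has changed by that much, and returns True; else False.
- env.move_joints(angles): joint-space move.
- env.gripper_to(opening, strength=None): finger opening in m; strength is the grip in N (None keeps the last); returns when the fingers have stopped.
- env.sleep(seconds).
- env.ik(position, orientation): joint angles nearest the present ones, or None.
- env.state(): the state.
- env.grab_frame(name): name is "side" or "top" or "wrist"; returns the picture (384x512x3 uint8, red, green, blue); there is no depth.
- env.get_calibration(name): a dict with "fx", "fy", "cx", "cy" (pixels), "rvec" (rotation vector, rad) and "tvec" (3), from world to camera coordinates, as OpenCV has them. Camera axes: x right, y down, z forward; pixel columns grow to the right and rows downward; lengths in m; the calibration is good to about 2 mm. A picture is of the moment at which its call begins: read the wrist's pose just before it. get_calibration takes no time and is no camera call; for the wrist camera it gives the pose at the moment of the call.
A pose or a line that the arm cannot do raises env.MotionError and nothing moves.
- env.finish_job(): hands the job in; it is judged then, once.
Trained networks look in the newest picture that a camera, given by its name, has taken for a name from the list of things; names that differ only in an ending like _2 or _b are one class to them, and where a whole thing is asked for, a point or a joint stands for the part that bears it (a point fixed in the world has none). Each returns a list of dicts, best first, with "confidence" (0 to 1); they miss things now and then, are a little off and sometimes report something else, mostly with a low value. They report only what shows in the picture. A call takes as long as a camera call. They do not tell look-alikes from the thing itself.
- env.silhouettes(query, camera): "mask" (384x512 bool, what is visible of it) and "box" ([left, top, right, bottom] in pixels, round what is visible of it).
The state is a dict: "time_s": time; "q": joint angles; "qd": joint speeds; "joint_torque": joint torques, N m; "ee_pos": TCP position; "eef_rot": TCP orientation; "ft_force": force on the tool from outside, world axes, zero at the start; "wrist_torque": the same for the moment, N m; "gripper_width": finger opening in m; "grip_force": force on a finger pad.
Only numpy, scipy, OpenCV 4.12 (cv2) and the standard library are available. Lean on these libraries where they do the work, as an engineer would, in place of code of your own. Each camera call takes 0.05 s, during which the arm holds its last target. There are 200 camera calls.

## Working session

There is one attempt and no reset: what is moved stays moved. The work goes in short steps, each a Python script; the robot and the scene stay as the last script left them, time stands still between calls to the robot, and variables do not carry over. Pictures are saved under pics/ and viewed, at most 10 in all, crops included, and the job is handed in when it is done.

```bash
mkdir -p pics; ls
python3 - <<'E'
from cell import env
import cv2,numpy as np
ims=[]
for n in ["side","top","wrist"]:
    im=env.grab_frame(n); cv2.imwrite(f"pics/{n}0.png",im[:,:,::-1]); ims.append(im)
    c=env.get_calibration(n); R=cv2.Rodrigues(np.array(c["rvec"]))[0]; print(n,c["fx"],c["cx"],c["cy"],(-R.T@np.array(c["tvec"])).round(3),R.round(2).tolist())
    for q in ["block_warmer","heating_block","block_handle","red_spot","probe_holder","probe","pipette_stand","bottle","petri_dish","beaker"]:
        for d in env.silhouettes(q,n): print(n,q,round(d["confidence"],2),np.array(d["box"]).round().tolist(),int(d["mask"].sum()))
s=env.state();print(s["time_s"],s["ee_pos"],s["eef_rot"],s["gripper_width"])
E
```

```text
pics
side 347.62578693513234 254.28149803237412 189.51511393195213 [ 0.557 -0.096  0.788] [[0.97, 0.23, 0.01], [0.21, -0.84, -0.49], [-0.11, 0.48, -0.87]]
side block_warmer 0.93 [236.0, 162.0, 319.0, 214.0] 3486
side block_warmer 0.6 [268.0, 96.0, 284.0, 130.0] 463
side heating_block 0.97 [279.0, 226.0, 346.0, 288.0] 2260
side red_spot 0.92 [281.0, 227.0, 347.0, 287.0] 2238
side probe_holder 0.53 [282.0, 227.0, 348.0, 285.0] 2273
side probe 0.74 [213.0, 206.0, 229.0, 231.0] 337
side probe 0.67 [304.0, 44.0, 327.0, 112.0] 865
side bottle 0.84 [302.0, 97.0, 329.0, 145.0] 956
side petri_dish 0.73 [202.0, 133.0, 236.0, 162.0] 742
side beaker 0.81 [267.0, 97.0, 287.0, 130.0] 486
top 455.32293607089633 252.1994281304814 191.06000215488197 [0.401 0.316 1.332] [[0.01, -1.0, 0.02], [-1.0, -0.01, -0.07], [0.07, -0.02, -1.0]]
top block_warmer 0.71 [277.0, 204.0, 300.0, 228.0] 339
top block_warmer 0.68 [206.0, 149.0, 252.0, 220.0] 2864
top heating_block 0.78 [262.0, 118.0, 308.0, 166.0] 1331
top block_handle 0.58 [261.0, 118.0, 310.0, 169.0] 1399
top red_spot 0.65 [258.0, 116.0, 304.0, 167.0] 13
[... 290 characters left out ...]
, 263.0] 797
top petri_dish 0.47 [134.0, 188.0, 162.0, 207.0] 377
top beaker 0.66 [138.0, 188.0, 160.0, 207.0] 338
top beaker 0.2 [181.0, 231.0, 217.0, 261.0] 746
wrist 317.76249241379816 254.47287268130282 192.8479205802649 [0.122 0.568 0.373] [[0.34, 0.94, -0.0], [0.9, -0.32, 0.3], [0.28, -0.1, -0.95]]
wrist block_warmer 0.97 [162.0, 341.0, 223.0, 370.0] 510
wrist probe_holder 0.47 [59.0, 379.0, 88.0, 384.0] 88
wrist probe_holder 0.34 [164.0, 342.0, 224.0, 367.0] 467
wrist petri_dish 0.64 [184.0, 250.0, 257.0, 316.0] 3559
wrist beaker 0.62 [325.0, 315.0, 362.0, 368.0] 1309
1.65 [0.1938357 0.5413713 0.2533115] [9.49540461e-06 1.71060248e-01 9.85260570e-01 2.41675247e-05] 0.08525256483493272
```

Run:
```python
import cv2,numpy as np
a=cv2.imread("pics/side0.png");b=cv2.imread("pics/top0.png")
A=cv2.resize(a[30:300,190:360],None,fx=2.2,fy=2.2,interpolation=cv2.INTER_CUBIC)
B=cv2.resize(b[90:290,90:320],None,fx=2,fy=2,interpolation=cv2.INTER_CUBIC)[:,:425]
c=np.zeros((594,800,3),np.uint8);c[:594,:374]=A[:594,:374];c[:400,375:800]=B[:,:425]
cv2.imwrite("pics/c1.png",c)
```

```text
(no output)
```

View pics/c1.png

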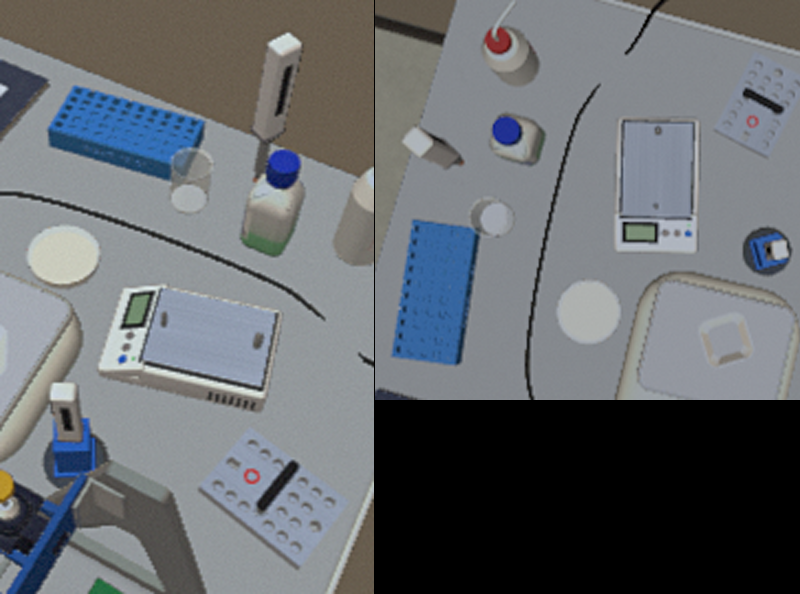

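View pics/top0.png

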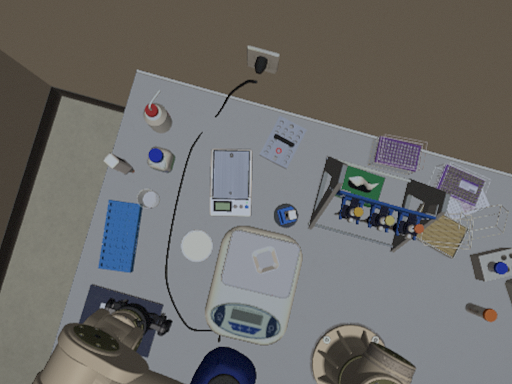

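The top view shows the block with its red ring at about (285,142), the warmer with its display towards −x at (231,182), and the probe in its blue holder at (288,215). The large look-alike probe stands at (118,163), and the pipette stand is at about (365,210). Next I'll get rough positions and a link model, so I can check the arm clears the stand.

```bash
cat > h.py <<'E'
from cell import env
import cv2,numpy as np
from scipy.spatial.transform import Rotation as Ro
from scipy.optimize import least_squares
def cal(n):
    c=env.get_calibration(n); R=cv2.Rodrigues(np.array(c["rvec"]))[0]
    return np.array([[c["fx"],0,c["cx"]],[0,c["fy"],c["cy"]],[0,0,1]]),R,np.array(c["tvec"])
def plane(c,uv,z):
    K,R,t=c; d=R.T@np.linalg.inv(K)@[uv[0],uv[1],1]; o=-R.T@t
    return o+d*(z-o[2])/d[2]
def proj(c,p):
    K,R,t=c; q=(K@(R@np.atleast_2d(p).T+t[:,None])); return (q[:2]/q[2]).T
def tri(obs): # [(cal,uv),...]
    return least_squares(lambda p:np.concatenate([proj(c,p)[0]-uv for c,uv in obs]),[.5,.3,.05]).x
def down(yaw): # tool down, tool y axis at angle yaw in world xy
    y=np.array([np.cos(yaw),np.sin(yaw),0]);z=np.array([0,0,-1.]);x=np.cross(y,z)
    q=Ro.from_matrix(np.c_[x,y,z]).as_quat();return q[[3,0,1,2]]
def aim(p,yaw,h): # TCP position at height h with wrist camera looking at p
    s=env.state();w=s["eef_rot"];T=Ro.from_quat(np.array(w)[[1,2,3,0]]).as_matrix()
    K,R,t=cal("wrist");o=T.T@(-R.T@t-s["ee_pos"]);d=T.T@R.T@[0,0,1]
    q=down(yaw);T2=Ro.from_quat(q[[1,2,3,0]]).as_matrix();o=T2@o;d=T2@d
    s_=(p[2]-(h+o[2]))/d[2]; pos=np.array(p)-o-d*s_; return pos,q
E
python3 - <<'E'
from h import *
t=cal("top");s=cal("side")
for n,uv,z in [("handle",(285,140.5),.042),("ring",(279,150.5),.016),("wc",(231,182),.05),("plate top pin",(231.5,155),.084),("plate bot pin",(230.5,193),.084),("holder",(288,215),.05),("probe top",(293,214.5),.175),("dish",(197,247),.01),
 ("stL",(335,160),0.0),("stL",(312,222),.0),("stR",(395,250),0),("bar",(342,196),.3),("bar",(435,212),.3),("barcap",(415,230),.3)]: print(n,plane(t,uv,z).round(3))
st=env.state();print(st["q"])
rows=[];rz=[];qs=[];P=[]
for a in [.2,.5,.8]:
  for r in [.4,.5,.6,.7]:
    for z in [.05,.15,.25]:
      q=env.ik([r*np.cos(a),r*np.sin(a),z],down(a+np.pi/2))
      if q is None: continue
      qs.append(q);P.append((r,z))
qs=np.array(qs);P=np.array(P);print(len(qs),np.ptp(qs[:,1]-qs[:,2]+qs[:,3]),abs(qs[:,4]).max(),(qs[::6,0]).round(3))
A=[];b=[]
for q,(r,z) in zip(qs,P):
  a,c=q[1],q[1]-q[2]
  A+= [[1,0,np.cos(a),np.sin(a),np.cos(c),np.sin(c)],[0,1,-np.sin(a),np.cos(a),-np.sin(c),np.cos(c)]];b+=[r,z]
x,res,_,_=np.linalg.lstsq(np.array(A),np.array(b),rcond=None);print(x.round(4),res)
E
```

```text
handle [0.635 0.193 0.042]
ring [0.61  0.208 0.016]
wc [0.513 0.346 0.05 ]
plate top pin [0.585 0.345 0.084]
plate bot pin [0.48  0.346 0.084]
holder [0.421 0.184 0.05 ]
probe top [0.421 0.184 0.175]
dish [0.328 0.442 0.01 ]
stL [0.586 0.04  0.   ]
stL [0.402 0.109 0.   ]
stR [ 0.322 -0.135  0.   ]
bar [0.462 0.087 0.3  ]
bar [ 0.427 -0.127  0.3  ]
barcap [ 0.385 -0.08   0.3  ]
[ 1.08739659e+00  3.13215097e-01  4.60924766e-02  1.30362188e+00
 -3.26312838e-06  1.43120795e+00]
36 1.3322676295501878e-15 0.0 [-0.001  0.066  0.299  0.366  0.599  0.666]
[ 0.0065 -0.1816  0.0017  0.5132  0.4085  0.0569] [3.30446666e-06]
```

```bash
cat >> h.py <<'E'
def shot(tag,qs=()):
    c=cal("wrist");im=env.grab_frame("wrist");cv2.imwrite(f"pics/{tag}.png",im[:,:,::-1])
    np.savez(f"pics/{tag}.npz",K=c[0],R=c[1],t=c[2]);
    for q in qs:
        for d in env.silhouettes(q,"wrist"): 
            if d["confidence"]>.4: print(tag,q,round(d["confidence"],2),np.array(d["box"]).round().tolist())
    return im
def lc(tag): d=np.load(f"pics/{tag}.npz");return d["K"],d["R"],d["t"]
E
python3 - <<'E'
from h import *
D=np.pi/180
plan=[("wA",[.53,.35,.07],0*D,.3),("wB",[.53,.35,.07],-60*D,.3),("bA",[.625,.2,.03],-29*D,.27),("bB",[.625,.2,.03],-100*D,.27)]
for tag,p,y,h in plan:
    best=None
    for yy in (y,):
        pos,q=aim(p,yy,h);j=env.ik(pos,q);print(tag,pos.round(3),None if j is None else np.round(j,2))
        if j is not None:
            env.movep(pos,q);shot(tag)
print(env.state()["time_s"])
ims=[cv2.imread(f"pics/{t[0]}.png") if __import__("os").path.exists(f"pics/{t[0]}.png") else np.zeros((384,512,3),np.uint8) for t in plan]
m=np.vstack([np.hstack(ims[:2]),np.hstack(ims[2:])]);cv2.imwrite("pics/m1.png",cv2.resize(m,(800,600)))
E
```

```text
wA [0.53  0.384 0.3  ] [0.5  0.47 0.4  1.49 0.   2.08]
wB [0.559 0.367 0.3  ] [0.46 0.51 0.45 1.51 0.   3.08]
bA [0.643 0.232 0.27 ] [0.23 0.54 0.43 1.46 0.   2.31]
bB [0.661 0.194 0.27 ] [ 0.17  0.55  0.45  1.47  0.   -2.8 ]
9.175
```

View pics/m1.png

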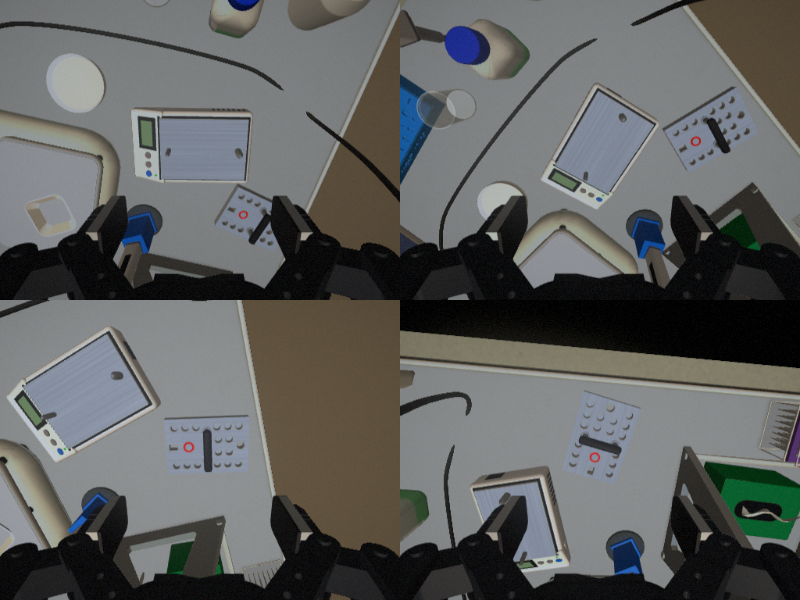

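The mosaic of four wrist views shows the block with its ring and black bar, and the plate with two pins. The pins are at about (215,195) and (305,196) in wA, and (238,227) and (284,150) in wB. I'll extract the ring and handle by colour and zoom in on the pins.

Run:
```python
from h import *
def red(im):
    hsv=cv2.cvtColor(im,cv2.COLOR_BGR2HSV);m=((hsv[...,0]<8)|(hsv[...,0]>172))&(hsv[...,1]>110)&(hsv[...,2]>80)
    n,l,s,c=cv2.connectedComponentsWithStats(m.astype(np.uint8)*255,connectivity=8);i=1+np.argmax(s[1:,4]);b=s[i];return np.array([b[0]+b[2]/2-.5,b[1]+b[3]/2-.5]),b
ring=[];hd=[]
for t in ["wA","wB","bA","bB"]:
    im=cv2.imread(f"pics/{t}.png");c=lc(t);r,b=red(im);print(t,r,b);ring.append((c,r))
    if t=="wA":continue
    g=im.max(2);m=(g<60).astype(np.uint8);yy,xx=np.mgrid[:384,:512];m[np.hypot(xx-r[0],yy-r[1])>60]=0
    n,l,s,ce=cv2.connectedComponentsWithStats(m);i=1+np.argmax(s[1:,4]);u=ce[i];print("  handle",u.round(1),s[i],cv2.minAreaRect(np.argwhere(l==i)[:,::-1].astype(np.float32)));hd.append((c,u))
R=tri(ring);H=tri(hd);print("ring",R.round(4),"handle",H.round(4))
for c,u in ring:print((proj(c,R)[0]-u).round(1),end=' ')
for c,u in hd:print((proj(c,H)[0]-u).round(1),end=' ')
d=(H-R)[:2];print("\nd",np.linalg.norm(d),"yaw",np.degrees(np.arctan2(d[1],d[0])))
def crop(t,x,y,w=65,h=50,s=6):
    im=cv2.imread(f"pics/{t}.png");return cv2.resize(im[y-h//2:y+h//2,x-32:x+33],(400,300),interpolation=cv2.INTER_CUBIC)
a=[crop("wA",215,195),crop("wA",305,196),crop("wB",238,227),crop("wB",284,150)]
cv2.imwrite("pics/pins.png",np.vstack([np.hstack(a[:2]),np.hstack(a[2:])]))
```

```text
wA [311.  274.5] [306 270  11  10  55]
wB [378.  180.5] [372 175  13  12  73]
  handle [406.7 172.5] [388 151  35  45 569] ((407.3019714355469, 171.55380249023438), (51.53999710083008, 18.202390670776367), 62.7004280090332)
bA [241.5 188. ] [235 182  14  13  77]
  handle [265.6 193.9] [260 166  11  54 447] ((265.4844055175781, 192.51663208007812), (53.101402282714844, 9.83359432220459), 88.15238952636719)
bB [249. 201.] [243 195  13  13  76]
  handle [255.4 185.1] [229 174  54  24 530] ((255.66238403320312, 184.9431915283203), (55.07999801635742, 10.959999084472656), 16.260204315185547)
ring [0.6113 0.2097 0.0153] handle [0.6374 0.1969 0.0406]
[-0.1  0. ] [ 0.2 -0.1] [-0.2 -0. ] [ 0.  -0.1] [0.3 0.8] [-0.1 -0.9] [ 0.2 -0.1] 
d 0.02904299060724073 yaw -26.083314223007527
```

View pics/pins.png

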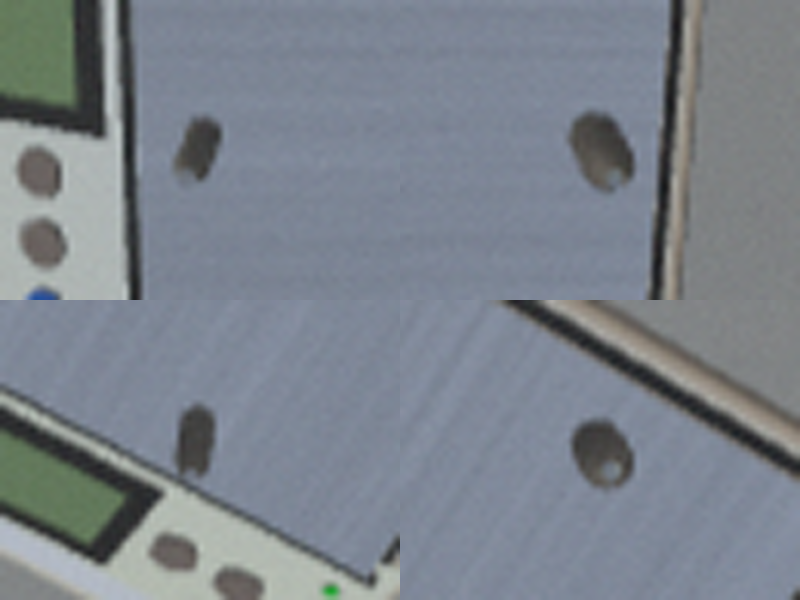

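Run:
```python
from h import *
A,B=lc("wA"),lc("wB")
F=tri([(A,np.array([212.97,199.1])),(B,np.array([236.5,229.6]))]);Rr=tri([(A,np.array([307.4,200.25])),(B,np.array([285.7,152.25]))])
print(F.round(4),Rr.round(4),np.linalg.norm(F-Rr),np.degrees(np.arctan2(*(Rr-F)[:2][::-1])),((F+Rr)/2).round(4))
for c,u in [(A,(212.97,199.1)),(A,(307.4,200.25)),(B,(236.5,229.6)),(B,(285.7,152.25))]: print(plane(c,u,.084).round(4))
D=np.pi/180
for y in (-26.1,153.9): print(y,env.ik([.6374,.1969,.05],down(y*D)),env.ik([.533,.352,.15],down((y+25)*D)))
# probe: aim check
for y in (-90,-60,60,90,0,180):
    pos,q=aim([.421,.184,.12],y*D,.33);print(y,pos.round(3),env.ik(pos,q))
```

```text
[0.4825 0.3474 0.0803] [0.5888 0.3463 0.0811] 0.10628991677642703 -0.5907037774102772 [0.5356 0.3469 0.0807]
[0.4827 0.3482 0.084 ]
[0.5881 0.3471 0.084 ]
[0.4845 0.3486 0.084 ]
[0.5892 0.3471 0.084 ]
-26.1 [ 0.17940418  0.60657753 -0.00746697  0.95675182  0.          2.20573144] [0.45808476 0.48036266 0.03985019 1.13028386 0.         2.04807971]
153.9 [ 0.17940418  0.60657753 -0.00746697  0.95675182  0.         -0.93586121] [ 0.45808476  0.48036266  0.03985019  1.13028386  0.         -1.09351295]
-90 [0.448 0.184 0.33 ] [ 0.22351467  0.12437195 -0.00814622  1.43827815  0.         -2.91807798]
-60 [0.444 0.197 0.33 ] [ 0.25267372  0.1283976  -0.00348392  1.4389148   0.          2.8706676 ]
60 [0.398 0.198 0.33 ] [ 0.27997698  0.04549309 -0.09541833  1.4298849   0.          0.80357576]
90 [0.394 0.184 0.33 ] [ 0.25215474  0.02751855 -0.11421598  1.4290618   0.          0.25215474]
0 [0.421 0.211 0.33 ] [ 0.29373196  0.0983588  -0.03778649  1.43465103  0.          1.86452829]
180 [0.421 0.157 0.33 ] [ 0.17807909  0.05553258 -0.08474284  1.43052091  0.         -1.39271724]
```

Checks pass: the ring-to-handle distance is 29.0 mm against 29 given, and the pin spacing is 106.3 mm against 106. I'll go for the grasp.

```bash
cat >> h.py <<'E'
def red(im): # im BGR
    hsv=cv2.cvtColor(im,cv2.COLOR_BGR2HSV);m=((hsv[...,0]<8)|(hsv[...,0]>172))&(hsv[...,1]>110)&(hsv[...,2]>80)
    n,l,s,c=cv2.connectedComponentsWithStats(m.astype(np.uint8)*255,connectivity=8);i=1+np.argmax(s[1:,4]);b=s[i];return np.array([b[0]+b[2]/2-.5,b[1]+b[3]/2-.5]),b
E
python3 - <<'E'
from h import *
D=np.pi/180;y0=-26.1*D;q=down(y0)
env.movep([.6374,.1965,.16],q);env.gripper_to(.06,60)
print("hit",env.line_to([.6374,.1965,.0455],.08,until_force=12))
env.gripper_to(0,60);s=env.state();print(s["gripper_width"],s["grip_force"],s["ee_pos"],s["ft_force"])
f0=np.array(s["ft_force"]);env.line_to([.6374,.1965,.175],.1);env.sleep(.2);s=env.state();print("lift",s["gripper_width"],np.array(s["ft_force"])-f0,np.array(s["wrist_torque"]))
env.line_to([.536,.3474,.175],.12,attitude=down(-.6*D));env.sleep(.2);print(env.state()["ee_pos"])
im=shot("carry");r,b=red(im[:,:,::-1].copy());c=lc("carry");print("ring",r,b,plane(c,r,.175-.0455+.016),"exp",[.536-.029,.3474+.0003])
cv2.imwrite("pics/carry2.png",np.hstack([im[:,:,::-1]])) ;print(env.state()["time_s"])
E
```

```text
hit False
0.010423465152342767 59.390984773635864 [0.63757172 0.19655217 0.04585641] [-0.38986468 -0.4512485   0.75517494]
lift 0.010675732901610321 [ 0.80690024  0.18922456 -4.9183889 ] [-0.01022371  0.03265821 -0.03454618]
[0.53634929 0.34691894 0.17492639]
ring [199. 247.] [183 233  33  29 424] [0.50782523 0.34762593 0.1455    ] exp [0.507, 0.3477]
19.325
```

View pics/carry2.png

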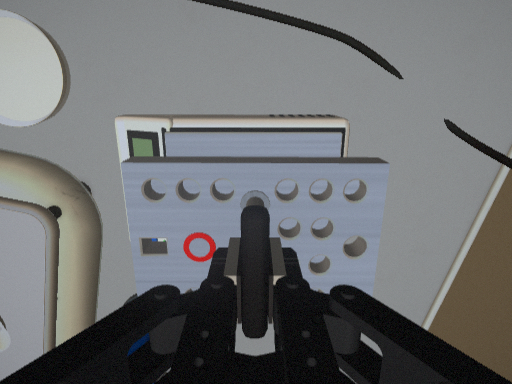

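The block hangs level and square to the warmer. The ring reads within 1 mm of where it should be, so I'll lower it.

Run:
```python
from h import *
env.line_to([.5355,.3476,.135],.1);env.sleep(.2)
for z in (.118,.107,.1005):
    h=env.line_to([.5355,.3476,z],.03,until_force=12);s=env.state();print(z,h,np.round(s["ee_pos"],4),np.round(s["ft_force"],2),np.round(s["wrist_torque"],3))
    if h:break
print(s["time_s"])
```

```text
0.118 False [0.5355 0.3476 0.118 ] [ 0.09  0.66 -4.65] [-0.031 -0.044 -0.005]
0.107 False [0.5354 0.3475 0.1067] [-0.53  0.52 -3.48] [ 0.017 -0.019 -0.006]
0.1005 True [0.5361 0.3479 0.1018] [-0.65 -0.64  4.16] [-0.056  0.055 -0.052]
21.575
```

Contact came at TCP z 0.1018. The grasp height of 0.0459 plus 0.056 gives 0.1019, so the block is on the plate. I'll release, check the block, then look at the probe.

Run:
```python
from h import *
D=np.pi/180
env.gripper_to(.05);p=env.state()["ee_pos"];env.line_to([p[0],p[1],.2],.12)
ims=[]
for tag,p,y,h in [("sA",[.525,.33,.1],0,.3),("pA",[.421,.184,.13],0,.36),("pB",[.421,.184,.13],-80*D,.36)]:
    pos,q=aim(p,y,h);env.movep(pos,q);env.sleep(.1);im=shot(tag,["probe","probe_holder"] if tag[0]=="p" else ["heating_block"]);ims.append(im[:,:,::-1])
ob=[]
for t in ("sA","pA","pB"):
    r,b=red(cv2.imread(f"pics/{t}.png"));print(t,r,b,plane(lc(t),r,.072).round(4))
print(env.state()["time_s"])
ims.append(np.zeros_like(ims[0]));m=np.vstack([np.hstack(ims[:2]),np.hstack(ims[2:])]);cv2.imwrite("pics/m2.png",cv2.resize(m,(800,600),interpolation=cv2.INTER_AREA))
```

```text
sA heating_block 0.76 [208.0, 129.0, 332.0, 211.0]
pA probe 0.81 [244.0, 170.0, 271.0, 212.0]
pA probe_holder 0.97 [232.0, 142.0, 281.0, 191.0]
pB probe 0.57 [244.0, 169.0, 262.0, 211.0]
pB probe_holder 0.93 [230.0, 141.0, 278.0, 191.0]
sA [240.  169.5] [233 163  15  14  96] [0.5077 0.3484 0.072 ]
pA [328.  45.] [321  38  15  15 106] [0.5074 0.3483 0.072 ]
pB [134.5  90. ] [128  83  14  15  90] [0.5073 0.3485 0.072 ]
29.0583
```

View pics/m2.png

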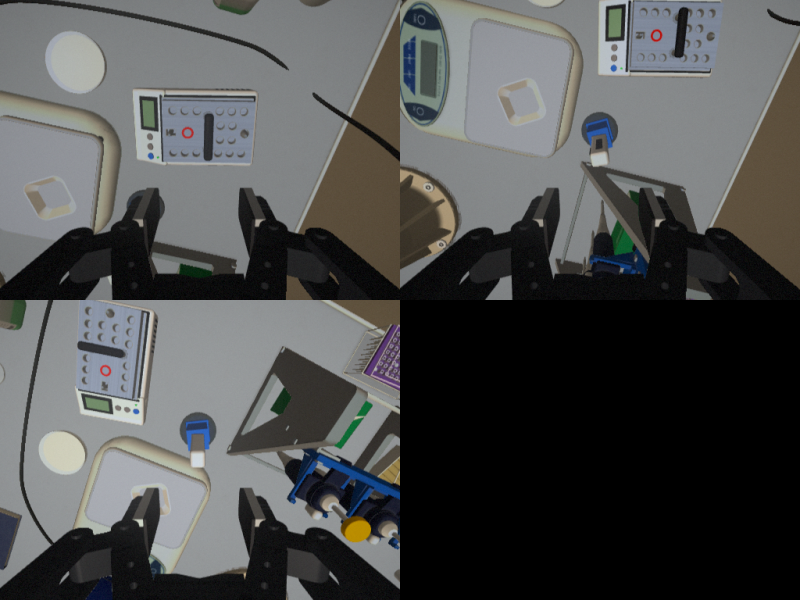

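The block is seated: three views all put the ring at (0.5074, 0.3484) for z = 0.072, and the pins show in their holes. Next I'll zoom in on the probe for its yaw.

Run:
```python
import cv2,numpy as np
def c(t,x0,y0,x1,y1): 
    return cv2.resize(cv2.imread(f"pics/{t}.png")[y0:y1,x0:x1],(266,400),interpolation=cv2.INTER_CUBIC)
cv2.imwrite("pics/pz.png",np.hstack([c("pA",226,137,286,227),c("pB",223,132,283,222),c("side0",196,180,246,255)]))
```

```text
(no output)
```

View pics/pz.png

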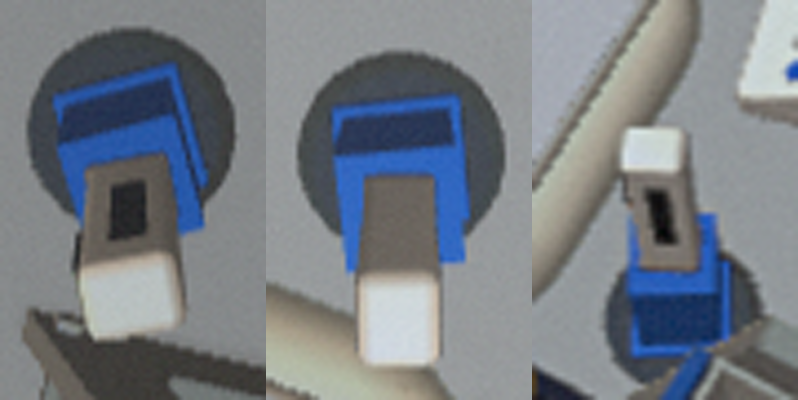

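The ±y faces of the probe carry dark grip pads. The wide 24 mm side lies along world x, turned by a few degrees. I'll compute the probe's position, height and yaw from its top corners in both views.

Run:
```python
from h import *
A,B=lc("pA"),lc("pB")
fa=lambda u,v:(226+(u+.5)/4.433-.5,137+(v+.5)/4.444-.5)
fb=lambda u,v:(223+(u-266+.5)/4.433-.5,132+(v+.5)/4.444-.5)
# cyc order: -x+y,+x+y,+x-y,-x-y
a=[fa(80,264),fa(174,252),fa(187,325),fa(92,339)]
b=[fb(358,365),fb(358,274),fb(440,273),fb(440,365)]
# same world corners: pB right=-y, up=+x
b=[b[0],b[1],b[2],b[3]]
P=np.array([tri([(A,np.array(x)),(B,np.array(y))]) for x,y in zip(a,b)]);print(P.round(4),P.mean(0).round(4))
for c,l in ((A,a),(B,b)):
    Q=np.array([plane(c,u,.175) for u in l]);e=[Q[1]-Q[0],Q[2]-Q[3],Q[0]-Q[3],Q[1]-Q[2]]
    print(Q.mean(0).round(4),[(round(np.linalg.norm(v)*1e3,1),round(np.degrees(np.arctan2(v[1],v[0])),1)) for v in e])
for c,l in ((A,[fa(55,97),fa(177,65),]),(B,[fb(333,108),fb(460,97)])):
    Q=[plane(c,u,.075) for u in l];v=Q[1]-Q[0];print("col",np.linalg.norm(v),np.degrees(np.arctan2(v[1],v[0])))
```

```text
[[0.4104 0.1946 0.1725]
 [0.4321 0.1979 0.1727]
 [0.4352 0.1795 0.1712]
 [0.4129 0.1755 0.1705]] [0.4227 0.1869 0.1717]
[0.4229 0.1884 0.175 ] [(np.float64(21.5), np.float64(7.7)), (np.float64(22.2), np.float64(9.0)), (np.float64(18.4), np.float64(98.1)), (np.float64(17.9), np.float64(100.3))]
[0.4235 0.1867 0.175 ] [(np.float64(22.1), np.float64(9.4)), (np.float64(22.3), np.float64(10.4)), (np.float64(19.0), np.float64(100.0)), (np.float64(18.6), np.float64(100.7))]
col 0.03659404760960562 14.867759438594907
col 0.037044703704242614 -74.99508123241358
```

The probe's centre is (0.423, 0.1872), its yaw about 9.3° and its top z about 0.172, against 0.175 given. I'll grasp across its y.

Run:
```python
from h import *
D=np.pi/180;q=down(99.3*D)
env.movep([.423,.1872,.34],q);env.gripper_to(.055,50)
print(env.line_to([.423,.1872,.143],.1,until_force=10))
env.gripper_to(0,50);s=env.state();print(s["gripper_width"],s["grip_force"],s["ee_pos"],np.round(s["ft_force"],2))
env.line_to([.423,.1872,.27],.1);env.line_to([.5074,.3484,.25],.13);env.line_to([.5074,.3484,.215],.08);env.sleep(.3)
s=env.state();print(s["gripper_width"],s["ee_pos"],np.round(s["ft_force"],2),s["time_s"])
im=shot("hov");sd=env.grab_frame("side")
cv2.imwrite("pics/side1.png",sd[:,:,::-1])
p=np.round(proj(cal("side"),[.507,.348,.085])[0]).astype(int);w=np.round(proj(lc("hov"),[.507,.348,.085])[0]).astype(int);print(p,w)
def cr(im,c,r): return cv2.resize(im[c[1]-r:c[1]+r,c[0]-r:c[0]+r,::-1],(400,400),interpolation=cv2.INTER_CUBIC)
print(proj(cal("side"),[[.5074,.3484,.072],[.5074,.3484,.215-.128]]),proj(lc("hov"),[[.5074,.3484,.072],[.5074,.3484,.215-.128]]))
cv2.imwrite("pics/hz.png",np.hstack([cr(im,w,50),cr(sd,p,25)]))
```

```text
False
0.019377243776736903 48.79671335220337 [0.42323252 0.18724037 0.14328794] [-0.4  -0.25  1.  ]
0.019383812162067634 [0.50762817 0.34854854 0.21552814] [ 0.31  0.87 -0.8 ] 38.325
[275 173] [254 189]
[[274.52326429 175.76169127]
 [274.90253216 172.44934074]] [[254.18352051 185.19295085]
 [254.1735265  190.30433754]]
```

View pics/hz.png

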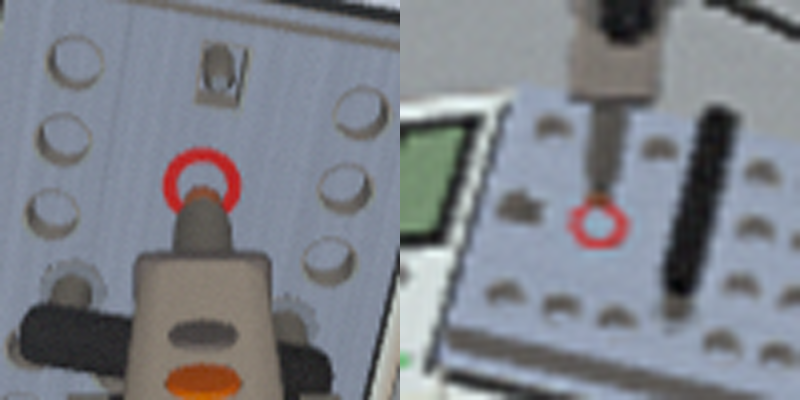

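In both views the tip hangs upright and concentric with the ring, within about half a millimetre. I'll press in small steps and read the force.

Run:
```python
from h import *
def F():
    v=[]
    for _ in range(10): v.append(env.state()["ft_force"][2]);env.sleep(.03)
    return np.mean(v),np.std(v)
x,y=.5074,.3484
f0=F();print(f0)
for z in (.203,.201,.199,.197,.1955):
    env.line_to([x,y,z],.02);env.sleep(.15);f=F();s=env.state();print(z,np.round(s["ee_pos"],4),round(f[0]-f0[0],2),round(f[1],2))
    if f[0]-f0[0]>3.2:break
print(s["time_s"],s["gripper_width"])
im=shot("pr");sd=env.grab_frame("side")
w=np.round(proj(lc("pr"),[x,y,.085])[0]).astype(int);p=np.round(proj(cal("side"),[x,y,.085])[0]).astype(int)
def cr(im,c,r): return cv2.resize(im[c[1]-r:c[1]+r,c[0]-r:c[0]+r,::-1],(400,400),interpolation=cv2.INTER_CUBIC)
cv2.imwrite("pics/pz2.png",np.hstack([cr(im,w,35),cr(sd,p,25)]))
```

```text
(np.float64(-1.2632351131306632), np.float64(0.47167303940026106))
0.203 [0.5074 0.3484 0.203 ] 0.16 0.46
0.201 [0.5074 0.3484 0.201 ] 0.05 0.35
0.199 [0.5075 0.3485 0.1991] 1.64 0.49
0.197 [0.5075 0.3484 0.1971] 2.29 0.38
0.1955 [0.5074 0.3484 0.1955] 2.98 0.54
42.925 0.019440665112035103
```

View pics/pz2.png

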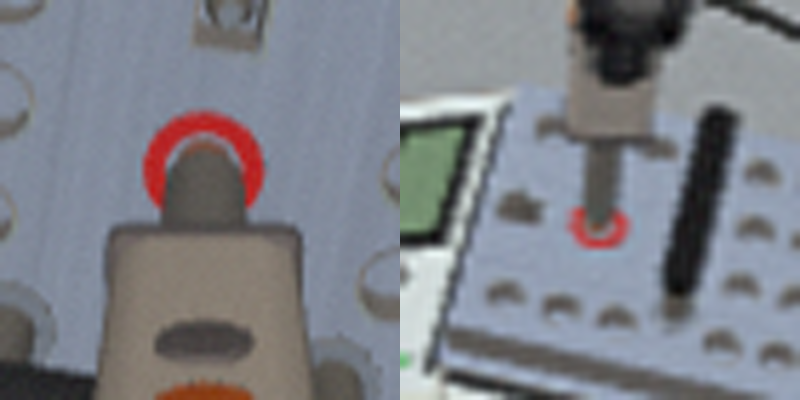

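Run:
```python
from h import *
v=[]
for _ in range(80): v.append(env.state()["ft_force"][2]);env.sleep(.03)
print(np.mean(v)+1.19,np.std(v)/9,env.state()["ee_pos"],env.state()["time_s"])
```

```text
2.5935098591240653 0.05510194051481475 [0.50737706 0.34840143 0.19548458] 45.6917
```

The average force of 2.59 N means about 5.6 mm of travel, while the geometry gives about 4.8 mm. Together they put the tip close to half way in, upright and centred, so I'm handing in.

```bash
python3 -c "
from cell import env
print(env.finish_job())"
```

```text
the job is handed in; nothing more can be done
None
```

I handed the job in at about 46 s with the block flush on its pins and released, and the probe held upright on the red-ringed spot, its tip about half way in (force suggests 5.6 mm, geometry 4.8 mm).

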